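# Open a snap ring and hold it at the groove of a pulley's axle stub

### The arm

A 6-joint arm with a two-finger parallel gripper is mounted at the origin on the work surface. World frame = base frame: x ahead of the robot, y to its left, z up, the work surface at z = 0. Lengths are in m, angles in rad, forces in N, time in s.
With the tool pointing down it reaches from about 0.275 to 0.85 m from the base axis. Payload 5.2 kg.
Tool frame: the origin (TCP) lies at the centre of the arm's flange, where the gripper is bolted on; the fingertips stand 173 mm ahead of it and the grasp point (between the pads) lies 155 mm ahead of it (arm.tips_ahead is the distance from the TCP to the fingertips, in m); z points along the fingers, y is the line along which they close (so a half turn about z gives the same grasp; the last joint's range is limited). The gripper opens to 85 mm and grips with 20 to 120 N. Pads are 22 mm wide; open, the fingers measure 114 mm over their backs; the gripper's body (76 mm by 85 mm) begins 54 mm behind the grasp point. The pads swing forward as they close: fully open they stand 13 mm farther back than shut.
Start: joints at [1.106, 0.259, 1.535, -0, 1.348, -0.203], TCP at [0.142, 0.531, 0.405] pointing down, gripper open.
Joint ranges: [-3.14, 3.14], [-0.91, 2.08], [0.19, 2.58], [-1.22, 4.36], [0.22, 2.71], [-3.12, 3.12]. Speed limits (rad/s): [2.57, 2.57, 3.14, 3.14, 3.14, 3.14].

### API

Orientations are given as a 3x3 rotation matrix whose columns are the frame's x, y, z axes.
In Python, from rig import telemetry, optics, arm gives the robot as it stands.
- The arm moves only by the tool carry_out, never from a script. Its argument "rows" is text: rows parted by semicolons, each of 5 numbers parted by spaces: the shift along the tool's x, y, z in normalised numbers (1 is 750 mm), then the turn about the tool's z in shares of 360 degrees (1.0 is 360 degrees), then the closure, from -1 (fully open) to 1 (shut). A call has 1 to 12 rows; each row is the pose to reach, as a shift and turn from the pose commanded when the call began, along the tool's axes at that moment; what a row does not reach only later rows make up. A row lasts 1/12 s, in which the tool goes at most 41.7 mm and 7.16 degrees, less where a joint would pass 70% of its speed; a pose out of reach is approached as far as the arm can. Shift and turn numbers lie between -1 and 1, and a call with a number outside is refused. A call with a gripper value outside its range is refused whole. The fingers move at their own pace and stop on an object; "force" is the grip in N (left out, the last holds). Time passes only in rows, so rows that repeat a pose let the fingers close. It gives the time, the measured TCP pose, the force, the opening and the grip force at its end, in the units of the state.
- telemetry.observe(): the state, without advancing time (a new reading comes with each control period).
- optics.camera(name): name is "scene" or "side" or "wrist"; returns (picture, depth): 400x640x3 uint8, red, green, blue; 400x640 float32, m along the optical axis (not along the pixel's ray), 0 where there is no reading.
- optics.camera_info(name): a dict with "K" (3x3 intrinsics, pixels), "rvec" (rotation vector, rad) and "tvec" (3), from world to camera coordinates, as OpenCV has them; the wrist camera has in their place "T_tool_cam" (4x4, takes a point from camera to tool coordinates, whose origin is the TCP and whose axes are the flange's). Camera axes: x right, y down, z forward; pixel columns grow to the right and rows downward; lengths in m; the calibration is good to about 2 mm. A picture is of the moment at which its call begins: read the wrist's pose just before it. camera_info takes no time and is no camera call.
- arm.sign_off(): hands the job in; it is judged then, once.
The state is a dict: "time": time; "q": joint angles; "qvel": joint speeds; "joint_efforts": joint torques, N m; "ee_pos": TCP position; "tool_rot": TCP orientation; "contact_force": force on the tool from outside, world axes, zero at the start; "moment": the same for the moment, N m; "grip_width": finger opening in m; "grasp_force": force on a finger pad.
Only numpy, scipy, OpenCV 4.12 (cv2) and the standard library are available. Lean on these libraries where they do the work, as an engineer would, in place of code of your own. Each camera call takes 0.05 s, during which the arm holds its last target. There are 200 camera calls.

### The job

Of the two pulleys one is finished and capped; the other, with the bare steel axle stub, still lacks its snap ring: lift the circlip pliers out of their stand, with the ring that hangs on their tips, and squeeze the handles fully so that the ring opens. With the ring held open above that bare stub, lower it level and centred over the stub, without letting it close, until it lies at the groove on the pulley's hub. Finish there while holding: keep the handles fully squeezed and the ring open round the groove, do not let go, and leave the other things on the bench where they are.

Things in the scene. Friction and masses are not known exactly. Their poses are not given: they have to be found in the camera images.
- pliers: Upright circlip pliers (155 g, black rubber handles up, steel jaws down); a dark snap ring lies level on their tips, captive. Origin: on their centre line, level with the ring's underside; z up, y from handle to handle, x horizontal towards the ring. Pivot 65 mm up. Jaws lie within 4 mm of the plane x = 0 above 13 mm height; squeezed, they reach 25 mm either side at the tips.
- grip (a point): Middle between the handles, 115 mm above the pliers' origin: pinch them here across y from above. Handles run from 77 to 143 mm above the origin, 14 mm wide in x. At rest they splay: about 49 mm over their outer faces at this height, 58 mm at their tops; at the stop they are parallel, 34 mm over. Both move alike.
- ring_centre (a point): Centre of the opened ring, at its underside: 26 mm from the pliers' origin along their x, fixed in their frame. The ring is 3 mm thick, 3.5 mm wide; inner diameter 27.6 mm closed, about 34 mm open at the stop; its gap and two lugs face the pliers.
- plier_left (a joint): Squeeze of the pliers: 0 = at rest, ring closed; 0.155 rad = handles at their stop, ring fully open. A spring resists with about 2 N on each handle at first and 9 N at the stop, and closes the ring when let go. A grip of 30 N is sure; the stop takes it.
- stand: Fixed grey stand: base plate 110 x 70 x 10 mm, on it a steel saddle block (12 x 10 mm, top 45 mm above the bench) between the jaws and a back wall 36 mm wide, 70 mm high, on the -x side, its face 6 mm from the pliers' plane. Origin: on the bench, 10 mm under the pliers' origin; axes as the standing pliers'. They lift out straight up, closed or squeezed.
- stub: Fixed pulley unit without a ring. Origin: on the bench, on the axle. Foot 96 mm square, 8 mm thick; black pulley 80 mm across, top at 30 mm; aluminium hub 50 mm across, face at 40 mm; vertical steel axle stub 30 mm across with a groove (25 mm across) from 40 to 47 mm, full 30 mm up to 56 mm, tapering to 24 mm at its top, 59 mm above the bench.
- groove (a point): On the axis of the bare stub, at the hub's face, 40 mm above the bench: the lower edge of the groove, which is 7 mm high.
- capped_stub: The other fixed pulley unit, with the same foot, pulley and hub, finished: a black domed dust cap, 49 mm across, covers its stub up to 68 mm above the bench. Not to be worked on. Origin: on the bench, on the axle.
- jar: Loose amber jar with a white lid, 60 mm across, 75 mm high. Bystander. Origin: centre of the underside.
- spatula: Loose spatula 200 mm long, lying flat on the bench along its x axis. Bystander.
- bearing: Loose steel bearing ring, 52 mm across, hole 25 mm, 14 mm high. Bystander. Origin: centre of the underside.
There are look-alikes about, which are no part of the job. What is shaped like the pliers but blue or yellow is not meant.

How it is judged:
By the outcome, as a careful person would: the job done as asked, in the order asked, and still so for the second after the job is handed in, while the arm keeps its last pose, push and grip.
It also fails if it takes over 38 s, if anything falls off the work surface, if the arm or the gripper's body presses on something with over 40 N, if the wrist force passes 120 N, or if a joint passes its speed limit or range.

## Working session

There is one attempt and no reset: what is moved stays moved. The work goes in short steps, Python scripts to look and compute and a tool call to move; the robot and the scene stay as the last step left them, time stands still between calls to the robot, and variables do not carry over. Pictures are saved under pics/ and viewed, at most 10 in all, crops included, and the job is handed in when it is done.

Besides the shell and the picture viewer there is one more tool, called after "Emit:" as a command line: name --argument value ..., lists and objects as JSON in quotes. carry_out: Moves the arm, as the interface text tells. Its arguments: {"type":"object","properties":{"rows":{"type":"string"},"force":{"type":"number"}},"required":["rows"]}

```bash
mkdir -p pics; cat > h.py <<'E'
import numpy as np, cv2
from rig import telemetry, optics, arm
def grab(n):
    s=telemetry.observe(); im,d=optics.camera(n); i=optics.camera_info(n)
    if 'T_tool_cam' in i:
        T=np.eye(4);T[:3,:3]=s['tool_rot'];T[:3,3]=s['ee_pos'];M=T@np.array(i['T_tool_cam'])
    else:
        M=np.eye(4);R=cv2.Rodrigues(np.array(i['rvec'],float))[0];M[:3,:3]=R.T;M[:3,3]=-R.T@np.array(i['tvec'],float).ravel()
    return im,d,np.array(i['K']),M
def cloud(d,K,M):
    v,u=np.mgrid[:d.shape[0],:d.shape[1]]
    p=np.stack([(u-K[0,2])/K[0,0]*d,(v-K[1,2])/K[1,1]*d,d],-1)
    w=p@M[:3,:3].T+M[:3,3]; w[d<=0]=np.nan; return w
def plane(u,v,z,K,M):
    r=M[:3,:3]@np.array([(u-K[0,2])/K[0,0],(v-K[1,2])/K[1,1],1]);o=M[:3,3]
    return o+r*(z-o[2])/r[2]
def save(n,im): cv2.imwrite('pics/'+n+'.png',cv2.cvtColor(im,cv2.COLOR_RGB2BGR))
E
python3 - <<'E'
from h import *
a=grab('scene');b=grab('side');c=grab('wrist')
for n,x in zip(('scene','side','wrist'),(a,b,c)): np.savez('pics/%s0.npz'%n,im=x[0],d=x[1],K=x[2],M=x[3]); print(n,x[3].round(3).tolist(),x[2][0,0])
save('scene0',a[0]);save('side0',b[0]);save('wrist0',c[0])
s=telemetry.observe();print(s['time'],s['tool_rot'],s['grip_width'])
E
```

```text
scene [[0.147, 0.746, -0.649, 1.209], [0.989, -0.112, 0.095, -0.195], [-0.002, -0.656, -0.755, 0.815], [0.0, 0.0, 0.0, 1.0]] 428.523893284418
side [[0.911, -0.307, 0.276, 0.217], [-0.413, -0.674, 0.613, -0.943], [-0.002, -0.672, -0.74, 1.108], [0.0, 0.0, 0.0, 1.0]] 478.05843548973024
wrist [[0.258, 0.913, 0.315, 0.06], [0.966, -0.244, -0.087, 0.553], [-0.002, 0.326, -0.945, 0.374], [0.0, 0.0, 0.0, 1.0]] 319.3193468705881
0.15 [[-9.65912076e-01  2.58869524e-01 -6.56499507e-04]
 [ 2.58870168e-01  9.65911325e-01 -1.24407300e-03]
 [ 3.12067725e-04 -1.37161327e-03 -9.99999011e-01]] 0.0855237888222657
```

View pics/scene0.png

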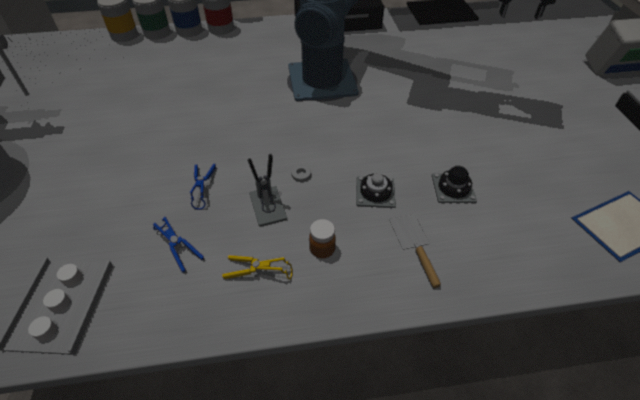

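View pics/side0.png

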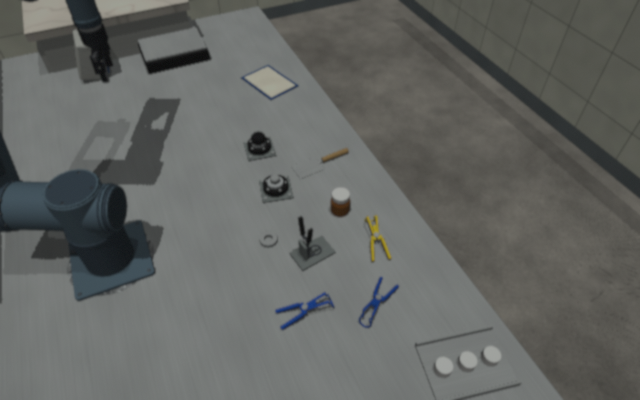

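Scene view: the black-handled pliers stand at about (265,180). Blue pliers at (202,185) and (178,243) and yellow ones at (258,267) are look-alikes. There are two pulleys: (377,186) with a light steel stub, which is the bare one, and (456,180) with a black dome, which is capped. The side view agrees: pliers (305,240), bare stub (275,185), capped (259,143). Next is an enlarged crop to confirm, plus measurements.

```bash
python3 - <<'E'
from h import *
a=dict(np.load('pics/scene0.npz'));b=dict(np.load('pics/side0.npz'))
g=lambda im,k:cv2.resize(np.clip(im.astype(float)*k,0,255).astype(np.uint8),None,fx=4,fy=4,interpolation=cv2.INTER_CUBIC)
A=g(a['im'][145:230,235:335],1.6);B=g(a['im'][150:215,345:485],1.6);C=g(b['im'][125:270,240:340],1.6)
out=np.zeros((600,800,3),np.uint8);out[:340,:400]=A;out[:580,400:]=C
b2=cv2.resize(B,(400,186));out[345:531,:400]=b2
save('crop1',out)
w=cloud(a['d'],a['K'],a['M']);w2=cloud(b['d'],b['K'],b['M'])
for n,W,(v0,v1,u0,u1) in (('sc pl',w,(145,230,235,295)),('sd pl',w2,(205,270,280,340)),('sc stub',w,(165,212,350,402)),('sd stub',w2,(162,206,252,298))):
    p=W[v0:v1,u0:u1].reshape(-1,3);p=p[~np.isnan(p[:,0])]
    for lo,hi in ((.004,.016),(.026,.034),(.035,.045),(.05,.064),(.07,.1),(.1,.13),(.13,.2)):
        q=p[(p[:,2]>lo)&(p[:,2]<hi)]
        if len(q)>3: print(n,lo,hi,len(q),q.mean(0).round(4),q.min(0).round(3),q.max(0).round(3))
E
```

```text
sc pl 0.004 0.016 908 [ 0.5273 -0.2132  0.0099] [ 0.317 -0.28   0.004] [ 0.582 -0.138  0.016]
sc pl 0.026 0.034 28 [ 0.5033 -0.2231  0.0303] [ 0.494 -0.239  0.026] [ 0.509 -0.206  0.034]
sc pl 0.035 0.045 40 [ 0.5023 -0.2213  0.0402] [ 0.492 -0.239  0.035] [ 0.51  -0.205  0.045]
sc pl 0.05 0.064 63 [ 0.5019 -0.2221  0.0568] [ 0.492 -0.238  0.051] [ 0.508 -0.204  0.064]
sc pl 0.07 0.1 109 [ 0.5061 -0.2198  0.0849] [ 0.496 -0.239  0.07 ] [ 0.514 -0.201  0.099]
sc pl 0.1 0.13 84 [ 0.507  -0.2173  0.1146] [ 0.496 -0.243  0.1  ] [ 0.514 -0.194  0.13 ]
sc pl 0.13 0.2 86 [ 0.5061 -0.2188  0.1427] [ 0.493 -0.247  0.13 ] [ 0.515 -0.192  0.152]
sd pl 0.004 0.016 819 [ 0.5272 -0.209   0.0091] [ 0.424 -0.285  0.004] [ 0.648 -0.021  0.016]
sd pl 0.026 0.034 38 [ 0.5644 -0.1752  0.0301] [ 0.485 -0.243  0.026] [ 0.645 -0.095  0.034]
sd pl 0.035 0.045 48 [ 0.5592 -0.1791  0.0396] [ 0.484 -0.241  0.035] [ 0.648 -0.104  0.045]
sd pl 0.05 0.064 36 [ 0.5133 -0.2154  0.0574] [ 0.484 -0.242  0.051] [ 0.648 -0.123  0.064]
sd pl 0.07 0.1 70 [ 0.4978 -0.2218  0.0862] [ 0.487 -0.244  0.07 ] [ 0.509 -0.205  0.
[... 180 characters left out ...]
155]
sc stub 0.004 0.016 488 [0.5374 0.0487 0.0089] [0.44  0.    0.004] [0.573 0.136 0.016]
sc stub 0.026 0.034 350 [0.5255 0.0531 0.0295] [0.477 0.017 0.026] [0.557 0.096 0.034]
sc stub 0.035 0.045 153 [0.5247 0.0534 0.0394] [0.493 0.032 0.036] [0.541 0.08  0.045]
sc stub 0.05 0.064 102 [0.5192 0.055  0.0572] [0.504 0.042 0.05 ] [0.532 0.07  0.061]
sd stub 0.004 0.016 383 [0.5149 0.0458 0.0082] [ 0.436 -0.023  0.004] [0.623 0.196 0.016]
sd stub 0.026 0.034 199 [0.5104 0.0455 0.0299] [0.474 0.014 0.026] [0.553 0.096 0.034]
sd stub 0.035 0.045 100 [0.5114 0.0464 0.0394] [0.489 0.018 0.035] [0.538 0.08  0.044]
sd stub 0.05 0.064 62 [0.5131 0.0506 0.0576] [0.5   0.038 0.051] [0.528 0.07  0.064]
```

View pics/crop1.png

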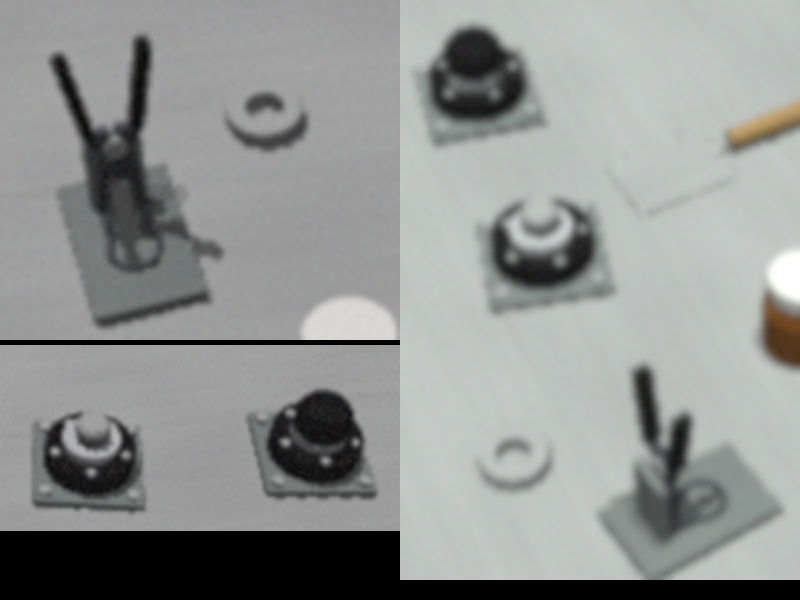

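View pics/wrist0.png

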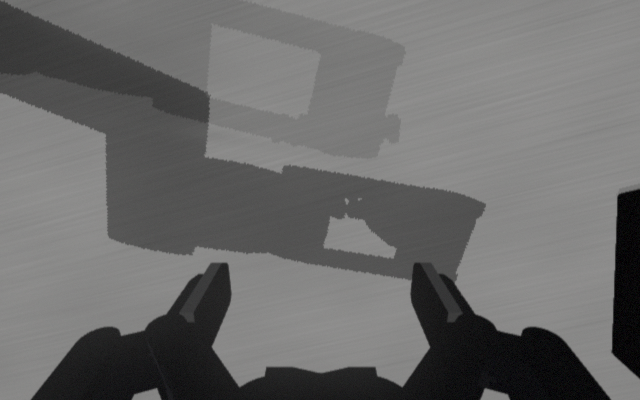

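The crop confirms it. The black-handled pliers stand upright in the grey stand with the dark ring lying in front of their tips. The bare silver stub on its aluminium hub is the left pulley, and the right one has the black dome. The wrist view shows only bench and the fingers. I'll get the plate's yaw and the stub's centre from both views.

```bash
cat > m.py <<'E'
from h import *
def rect(p):
    r=cv2.minAreaRect(p[:,:2].astype(np.float32)*1000); return np.round(r[0],1),np.round(r[1],1),round(r[2],1)
def comp(m):
    n,l,s,c=cv2.connectedComponentsWithStats(m.astype(np.uint8),connectivity=4); return l==1+np.argmax(s[1:,4])
E
python3 - <<'E'
from m import *
for n in ('scene','side'):
    a=dict(np.load('pics/%s0.npz'%n));w=cloud(a['d'],a['K'],a['M'])
    z=w[...,2]
    for nm,c,lo,hi,rad in (('plate',(.53,-.215),.006,.014,.09),('foot',(.515,.05),.0055,.012,.085),('pulley',(.515,.05),.027,.033,.06),('hub',(.515,.05),.037,.043,.04),('stubtop',(.515,.05),.0565,.063,.03)):
        m=(z>lo)&(z<hi)&(np.hypot(w[...,0]-c[0],w[...,1]-c[1])<rad)
        p=w[comp(m)] if nm in('plate','foot') else w[m]
        print(n,nm,len(p),*rect(p))
    m=(z>.085)&(z<.16)&(np.hypot(w[...,0]-.5,w[...,1]+.22)<.05)
    p=w[m];
    for s,q in (('+',p[p[:,1]>-.22]),('-',p[p[:,1]<-.22])):
        A=np.c_[np.ones(len(q)),q[:,2]-.125]; f=np.linalg.lstsq(A,q[:,:2],rcond=None)[0]; print(n,'handle',s,len(q),f.round(4).tolist(),q[:,2].max().round(4))
E
```

```text
scene plate 832 [ 523.1 -216.6] [111.5  70.3] 9.4
scene foot 348 [517.9  55.6] [96.5 96.7] 78.2
scene pulley 326 [517.4  55.7] [79.2 79.3] 70.3
scene hub 133 [519.7  54.7] [48.4 43.1] 65.2
scene stubtop 69 [516.7  54.6] [24.9 28.6] 54.1
scene handle + 120 [[0.5031, -0.201], [-0.0504, 0.2138]] 0.1518
scene handle - 102 [[0.5101, -0.2385], [0.0259, -0.2199]] 0.1524
side plate 627 [ 519.5 -218.7] [110.   72.7] 10.0
side foot 112 [473.8  54.7] [ 44.6 108.2] 13.3
side pulley 178 [514.4  54.8] [79.3 75.2] 69.5
side hub 77 [511.   48.7] [40.2 47.2] 65.1
side stubtop 39 [515.   51.7] [25.  25.4] 15.5
side handle + 109 [[0.4966, -0.2045], [-0.0269, 0.2004]] 0.1547
side handle - 83 [[0.5025, -0.2432], [0.052, -0.2309]] 0.1524
```

Careful with the scale: shifts go in shares of 750 mm and turns go in shares of 360 degrees. That gives: -632 mm / 750 = -0.8427, -543 mm / 750 = -0.724, 80 degrees / 360 = 0.2222.

Emit:
carry_out --rows "-0.724 -0.8427 0 0.2222 -1;-0.724 -0.8427 0 0.2222 -1;-0.724 -0.8427 0 0.2222 -1;-0.724 -0.8427 0 0.2222 -1;-0.724 -0.8427 0 0.2222 -1;-0.724 -0.8427 0 0.2222 -1;-0.724 -0.8427 0 0.2222 -1;-0.724 -0.8427 0 0.2222 -1;-0.724 -0.8427 0 0.2222 -1;-0.724 -0.8427 0 0.2222 -1;-0.724 -0.8427 0 0.2222 -1;-0.724 -0.8427 0 0.2222 -1"

```text
time: 1.15
ee_pos: [0.359, 0.0786, 0.4048]
tool_rot: [[0.094, 0.996, 0.001], [0.996, -0.094, 0.0], [0.0, 0.001, -1.0]]
contact_force: [1.5, -0.3, 0.6]
grip_width: 0.0855
grasp_force: 0.0
```

In the tool's units: -284 mm / 750 = -0.3787, 171 mm / 750 = 0.228, 75 degrees / 360 = 0.2083.

Emit:
carry_out --rows "-0.3787 0.228 0 0.2083 -1;-0.3787 0.228 0 0.2083 -1;-0.3787 0.228 0 0.2083 -1;-0.3787 0.228 0 0.2083 -1;-0.3787 0.228 0 0.2083 -1;-0.3787 0.228 0 0.2083 -1;-0.3787 0.228 0 0.2083 -1;-0.3787 0.228 0 0.2083 -1;-0.3787 0.228 0 0.2083 -1;-0.3787 0.228 0 0.2083 -1;-0.3787 0.228 0 0.2083 -1;-0.3787 0.228 0 0.2083 -1"

```text
time: 2.15
ee_pos: [0.5045, -0.2176, 0.404]
tool_rot: [[0.985, 0.171, -0.001], [0.171, -0.985, 0.001], [-0.001, -0.001, -1.0]]
contact_force: [-0.4, -0.3, -0.8]
grip_width: 0.0857
grasp_force: 0.0
```

```bash
python3 - <<'E'
from m import *
c=grab('wrist');np.savez('pics/wrist1.npz',im=c[0],d=c[1],K=c[2],M=c[3]);save('wrist1',np.clip(c[0]*1.5,0,255).astype(np.uint8))
s=telemetry.observe();print(s['time'],s['ee_pos'],np.round(s['tool_rot'],4).tolist(),np.abs(s['qvel']).max(),np.round(s['q'],2))
w=cloud(c[1],c[2],c[3]);z=w[...,2];near=np.hypot(w[...,0]-.5,w[...,1]+.22)<.06
m=(z>.1)&(z<.17)&near;print(m.sum())
p=w[m]; yv=np.array([-.168,.986]);t=(p[:,:2]-[.5,-.22])@yv
for lo,hi in((.1,.12),(.12,.14),(.14,.17)):
  for g in(1,-1):
    q=p[(t*g>0)&(p[:,2]>lo)&(p[:,2]<hi)]
    if len(q)>3: print(lo,g,len(q),*rect(q))
m=(z>.006)&(z<.0118)&(np.hypot(w[...,0]-.52,w[...,1]+.215)<.085);print('plate',*rect(w[comp(m)]))
E
```

```text
2.2 [ 0.50445429 -0.21736712  0.40423871] [[0.9846, 0.1748, -0.0008], [0.1748, -0.9846, 0.0005], [-0.0007, -0.0007, -1.0]] 0.0361038603615985 [-0.61  0.26  1.54 -0.    1.35  0.79]
1043
0.1 1 117 [ 499.6 -204.5] [14.3  7.7] 44.2
0.1 -1 124 [ 504.1 -234.8] [ 8.1 14.1] 71.9
0.12 1 143 [ 499.  -201.5] [15.   7.9] 42.4
0.12 -1 152 [ 504.7 -237.6] [ 8.3 15. ] 67.3
0.14 1 254 [ 496.4 -197.1] [13.8  9.5] 8.0
0.14 -1 253 [ 504.2 -242.7] [13.4  9.9] 3.5
plate [ 521.2 -216.4] [105.3  69.9] 9.5
```

View pics/wrist1.png

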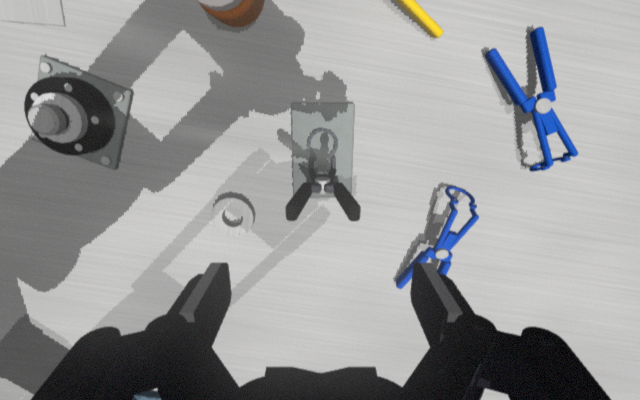

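Wrist view: the pliers' handles are at (300,203) and (345,203), with the ring at (322,140). Both are well between the open fingers. Lowering to the grip height.

In the tool's units: 124 mm / 750 = 0.1653, 115 mm / 750 = 0.1533, 0.4 degrees / 360 = 0.0011.

Emit:
carry_out --rows "-0.0059 0.0024 0.0467 0.0011 -1;-0.0059 0.0024 0.0933 0.0011 -1;-0.0059 0.0024 0.1333 0.0011 -1;-0.0059 0.0024 0.1533 0.0011 -1;-0.0059 0.0024 0.1653 0.0011 -1;-0.0059 0.0024 0.1653 0.0011 -1;-0.0059 0.0024 0.1653 0.0011 -1;-0.0059 0.0024 0.1653 0.0011 -1"

```text
time: 2.87
ee_pos: [0.5011, -0.2201, 0.2822]
tool_rot: [[0.986, 0.168, 0.002], [0.168, -0.986, -0.002], [0.002, 0.002, -1.0]]
contact_force: [-0.0, -0.3, 0.4]
grip_width: 0.0858
grasp_force: 0.0
```

```bash
cat > mp.py <<'E'
from m import *
s=telemetry.observe();print(s['time'],s['ee_pos'],np.round(s['tool_rot'],4).tolist(),s['grip_width'],s['grasp_force'],s['contact_force'])
for n in('scene','side','wrist'):
  c=grab(n);w=cloud(c[1],c[2],c[3]);np.savez('pics/%s2.npz'%n,im=c[0],d=c[1],K=c[2],M=c[3])
  if n=='wrist': save('wrist2',np.clip(c[0]*1.8,0,255).astype(np.uint8))
E
python3 mp.py
```

```text
2.8667 [ 0.50111277 -0.2200629   0.28220986] [[0.9859, 0.1676, 0.0022], [0.1676, -0.9859, -0.0016], [0.0019, 0.002, -1.0]] 0.08580901891085667 0.0 [-0.04449882 -0.3342567   0.44277046]
```

View pics/wrist2.png

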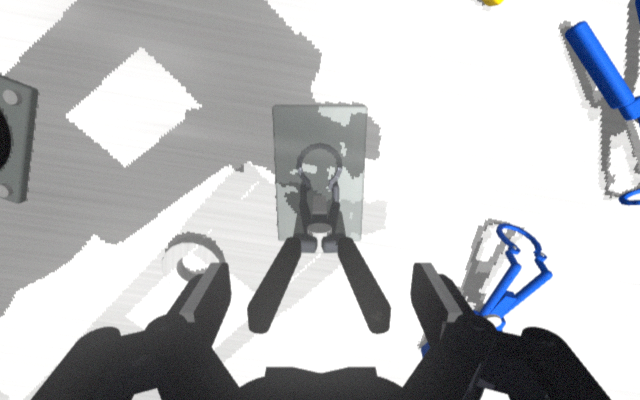

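The handles sit centred between the pads (inner gap 270–345, fingers at 230 and 413), with the ring at (320,165). Closing now.

Emit:
carry_out --rows "0 0 0 0 0;0 0 0 0 0.3;0 0 0 0 1;0 0 0 0 1;0 0 0 0 1;0 0 0 0 1;0 0 0 0 1;0 0 0 0 1;0 0 0 0 1;0 0 0 0 1;0 0 0 0 1;0 0 0 0 1" --force 35

```text
time: 4.02
ee_pos: [0.5009, -0.22, 0.2823]
tool_rot: [[0.986, 0.167, 0.002], [0.167, -0.986, -0.001], [0.002, 0.002, -1.0]]
contact_force: [-0.6, 1.9, 10.1]
grip_width: 0.0323
grasp_force: 35.0
```

In the tool's units: -120 mm / 750 = -0.16, -110 mm / 750 = -0.1467.

Emit:
carry_out --rows "0 0 -0.0053 0 1;0 0 -0.0133 0 1;0 0 -0.0267 0 1;0 0 -0.0467 0 1;0 0 -0.0733 0 1;0 0 -0.1 0 1;0 0 -0.1267 0 1;0 0 -0.1467 0 1;0 0 -0.16 0 1;0 0 -0.16 0 1;0 0 -0.16 0 1"

```text
time: 4.93
ee_pos: [0.5004, -0.2197, 0.4009]
tool_rot: [[0.986, 0.167, 0.0], [0.167, -0.986, -0.0], [0.0, 0.0, -1.0]]
contact_force: [-1.0, -0.1, -2.2]
grip_width: 0.0324
grasp_force: 35.4
```

```bash
sed -i 's/2.npz/3.npz/;s/wrist2/wrist3/' mp.py; cat >> mp.py <<'E'
T=np.eye(4);T[:3,:3]=s['tool_rot'];T[:3,3]=s['ee_pos']
a=[dict(np.load('pics/%s3.npz'%n)) for n in('scene','side','wrist')]
g=[]
for x in a:
  # project the expected ring centre and crop round it
  P=T@np.array([.026,0,.27,1]);q=np.linalg.inv(x['M'])@P;u=x['K']@q[:3]/q[2];print('ring px',u[:2].round(1))
  u0,v0=int(u[0]),int(u[1]);k=55 if x is a[2] else 40
  cr=cv2.copyMakeBorder(x['im'],80,80,80,80,cv2.BORDER_REPLICATE)[v0+80-k:v0+80+k,u0+80-k:u0+80+k]
  g.append(cv2.resize(np.clip(cr*2.0,0,255).astype(np.uint8),(390,390) if x is a[2] else (390,390)))
  w=cloud(x['d'],x['K'],x['M']);L=(w-T[:3,3])@T[:3,:3]
  for nm,lo,hi in(('jaw',.2,.245),('ring',.255,.28)):
    m=(L[...,2]>lo)&(L[...,2]<hi)&(np.abs(L[...,0])<.07)&(np.abs(L[...,1])<.05)
    if m.sum()>3: p=L[m]*1000;print(nm,m.sum(),p.mean(0).round(1),p.min(0).round(1),p.max(0).round(1))
save('rings3',np.hstack(g[::2]));save('ringside3',g[1])
E
python3 mp.py
```

```text
4.9333 [ 0.5003787  -0.21970583  0.40090383] [[0.986, 0.1667, 0.0004], [0.1667, -0.986, -0.0004], [0.0004, 0.0004, -1.0]] 0.03235353002314585 35.424612164497375 [-0.98402289 -0.07700049 -2.21235794]
ring px [263.2 170.4]
jaw 169 [  4.    0.9 221. ] [ -3.4 -19.  200. ] [  9.7  19.9 244.9]
ring 116 [ 24.7   0.9 266.9] [ -0.4 -24.8 255.2] [ 49.6  24.4 273.3]
ring px [313.1 223.4]
jaw 78 [ -3.6   6.7 221.8] [ -8.8 -14.5 200.1] [  3.5  22.1 245. ]
ring 75 [ 21.7   5.6 267.2] [ -4.7 -21.8 255.2] [ 47.4  26.8 275.4]
ring px [321.4 167.3]
jaw 1011 [  1.6  -0.8 218.5] [ -8.6 -20.3 200. ] [  5.1  19.1 244.8]
ring 938 [ 22.   -0.7 267.5] [ -3.4 -25.8 255. ] [ 45.1  24.5 273.8]
```

View pics/rings3.png

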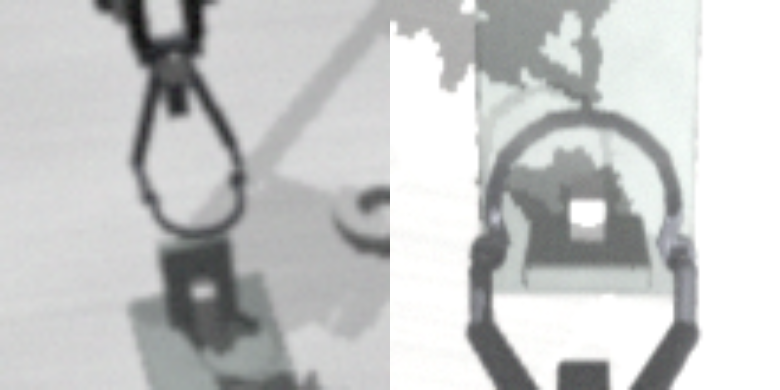

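The ring is open and symmetric on the tips, in the right panel from (490,215) to (680,215). The stand is empty below it. Carrying it to the bare stub.

In the tool's units: -267.4 mm / 750 = -0.3565, -264 mm / 750 = -0.352.

Emit:
carry_out --rows "0.004 -0.0267 0 0 1;0.0093 -0.0667 0 0 1;0.0147 -0.1067 0 0 1;0.02 -0.1467 0 0 1;0.0253 -0.1867 0 0 1;0.0307 -0.2267 0 0 1;0.036 -0.2667 0 0 1;0.0413 -0.3067 0 0 1;0.0453 -0.336 0.0133 0 1;0.048 -0.352 0.0333 0 1;0.0483 -0.3565 0.0533 0 1;0.0483 -0.3565 0.0667 0 1"

```text
time: 6.08
ee_pos: [0.4907, 0.0513, 0.3485]
tool_rot: [[0.986, 0.169, -0.003], [0.169, -0.986, 0.001], [-0.003, -0.001, -1.0]]
contact_force: [-0.1, 0.3, -1.7]
grip_width: 0.0317
grasp_force: 35.5
```

In the tool's units: 3 mm / 750 = 0.004.

Emit:
carry_out --rows "0 0 0.004 0 1;0 0 0.004 0 1;0 0 0.004 0 1;0 0 0.004 0 1"

```text
time: 6.42
ee_pos: [0.492, 0.0493, 0.3484]
tool_rot: [[0.986, 0.166, 0.001], [0.166, -0.986, -0.0], [0.001, 0.0, -1.0]]
contact_force: [-0.2, 0.2, -1.6]
grip_width: 0.0321
grasp_force: 35.5
```

```bash
cat > fit.py <<'E'
from m import *
import sys
from scipy.optimize import least_squares
s=telemetry.observe();R=np.array(s['tool_rot']);t=np.array(s['ee_pos']);print(s['time'],t,R.round(4).tolist(),s['grip_width'],s['grasp_force'],s['contact_force'])
def circ(p):
    f=lambda x:np.hypot(p[:,0]-x[0],p[:,1]-x[1])-x[2]
    r=least_squares(f,[*p[:,:2].mean(0),20],loss='soft_l1',f_scale=.5);return r.x.round(2),np.abs(f(r.x)).mean().round(2)
for n in('scene','side','wrist'):
  c=grab(n);w=cloud(c[1],c[2],c[3]);L=(w-t)@R*1000;z=w[...,2]*1000
  np.savez('pics/%s_%s.npz'%(n,sys.argv[1]),im=c[0],d=c[1],K=c[2],M=c[3])
  if n=='wrist': save('wrist_'+sys.argv[1],np.clip(c[0]*1.6,0,255).astype(np.uint8))
  r=np.hypot(L[...,0]-25,L[...,1])
  m=(L[...,2]>262)&(L[...,2]<277)&(r>14)&(r<24)&(L[...,0]>22)
  p=L[m];print(n,'ring',m.sum())
  if m.sum()>15:
    print('  circle mid-width',circ(p)); A=np.c_[np.ones(len(p)),p[:,0]-25,p[:,1]];print('  plane z,dz/dx,dz/dy',np.linalg.lstsq(A,p[:,2],rcond=None)[0].round(3))
  for nm,lo,hi,rad in(('stubtop',57.5,62,16),('hub',37,43,32),('pulley',27.5,32.5,48)):
    m=(z>lo)&(z<hi)&(np.hypot(w[...,0]-.516,w[...,1]-.055)<rad/1000)
    if m.sum()<15: continue
    p=L[m].astype(np.float32);cc=cv2.minEnclosingCircle(p[:,:2]);print('  ',nm,m.sum(),np.round(cc[0],1),round(cc[1],1),'mean',p.mean(0).round(1),rect(p/1000))
E
python3 fit.py a
```

```text
6.4167 [0.49202918 0.04928811 0.3483639 ] [[0.9862, 0.1657, 0.0012], [0.1657, -0.9862, -0.0002], [0.0011, 0.0004, -1.0]] 0.03205611956054097 35.46314299106598 [-0.20467218  0.23967908 -1.61412187]
scene ring 44
  circle mid-width (array([27.23,  0.43, 19.62]), np.float64(1.4))
  plane z,dz/dx,dz/dy [2.69284e+02 7.30000e-02 4.90000e-02]Traceback (most recent call last):
  File "fit.py", line 20, in <module>
    p=L[m].astype(np.float32);cc=cv2.minEnclosingCircle(p[:,:2]);print('  ',nm,m.sum(),np.round(cc[0],1),round(cc[1],1),'mean',p.mean(0).round(1),rect(p/1000))
                                 ~~~~~~~~~~~~~~~~~~~~~~^^^^^^^^^
cv2.error: OpenCV(4.12.0) /io/opencv/modules/imgproc/src/shapedescr.cpp:201: error: (-215:Assertion failed) count >= 0 && (depth == CV_32F || depth == CV_32S) in function 'minEnclosingCircle'
```

```bash
sed -i 's/minEnclosingCircle(p\[:,:2\])/minEnclosingCircle(p[:,:2].copy())/' fit.py; python3 fit.py a
```

```text
6.4667 [0.49202148 0.04934577 0.34846809] [[0.9862, 0.1658, 0.0015], [0.1658, -0.9862, -0.0003], [0.0014, 0.0005, -1.0]] 0.03175325098235426 35.46329140663147 [ 0.29744559  0.33397504 -1.53619374]
scene ring 45
  circle mid-width (array([26.82,  0.52, 19.8 ]), np.float64(1.06))
  plane z,dz/dx,dz/dy [2.69796e+02 3.90000e-02 5.00000e-03]
   stubtop 38 [25.4 -1. ] 14.3 mean [ 24.4  -1.5 289.6] (array([26. , -2.8]), array([27.5, 21.9]), 22.7)
   hub 129 [25.  -2.5] 24.8 mean [ 31.3   0.8 308.7] (array([28.1, -0.7]), array([41.5, 47.4]), 29.3)
   pulley 295 [25.6 -3. ] 40.9 mean [ 34.1   2.  318.7] (array([25.4, -2.7]), array([77.8, 78.9]), 89.3)
side ring 28
  circle mid-width (array([23.67,  1.42, 20.84]), np.float64(1.21))
  plane z,dz/dx,dz/dy [ 2.68662e+02  7.40000e-02 -5.10000e-02]
   stubtop 18 [21.3  0.3] 12.8 mean [ 22.8   1.2 289. ] (array([22.8,  2. ]), array([18.4, 23.6]), 30.3)
   hub 72 [22.1 -0.5] 26.2 mean [ 19.    5.9 308.8] (array([20.2,  3.1]), array([48.2, 44.4]), 21.4)
   pulley 141 [23.1 -0.2] 41.5 mean [ 18.1   9.1 318.5] (array([21.8, -0.4]), array([74.9, 80.9]), 30.6)
wrist ring 437
  circle mid-width (array([24.55, -0.39, 19.61]), np.float64(0.95))
  plane z,dz/dx,dz/dy [2.68919e+02 4.00000e-03 1.00000e-03]
   stubtop 813 [22.  -3.4] 14.1 mean [ 22.4  -3.5 289.1] (array([21.9, -3.5]), array([27. , 27.6]), 71.6)
   hub 1002 [21.6 -3.9] 25.0 mean [ 24.   -2.9 307.9] (array([21.7, -4.6]), array([48.2, 49.2]), 85.1)
   pulley 3129 [21.4 -3.7] 40.2 mean [ 26.7  -4.4 317.9] (array([22. , -3.9]), array([78.9, 78.6]), 39.9)
```

View pics/wrist_a.png

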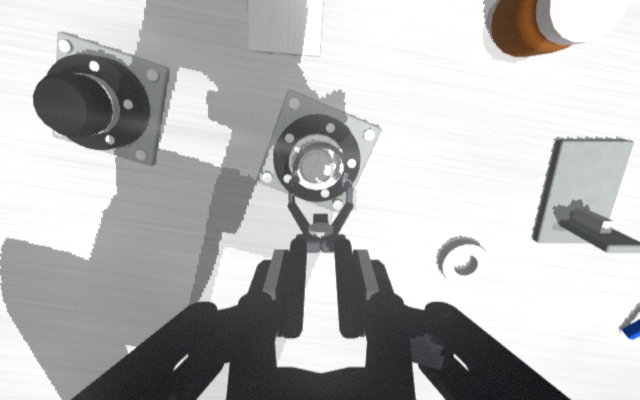

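Wrist view: the open ring at (320,165) lies over the bare stub (317,165), slightly off centre. The depth fits say about −2.5 and −3 mm in the tool's x and y. I'll refine the ring centre by radial profiles in the wrist picture.

```bash
cat > rad.py <<'E'
from m import *
from scipy.optimize import least_squares
import sys
def ringc(f,z=269.5,c=(24.6,-.4),a0=75,bright=False,r0=14.5,r1=24):
    x=np.load(f);i=np.array(optics.camera_info('wrist')['T_tool_cam']);V=np.linalg.inv(i)
    g=cv2.cvtColor(x['im'],cv2.COLOR_RGB2GRAY).astype(np.float32);d=x['d']
    pts=[]
    for a in np.radians(np.arange(-a0,a0+1,3)):
        r=np.arange(r0,r1,.15);P=np.c_[c[0]+r*np.cos(a),c[1]+r*np.sin(a),0*r+z]/1000
        q=P@V[:3,:3].T+V[:3,3];u=(q@x['K'].T);u=(u[:,:2]/u[:,2:]).astype(np.float32)
        dd=cv2.remap(d,u[:,:1],u[:,1:],cv2.INTER_LINEAR).ravel()
        k=(np.clip((dd-q[:,2]),0,.012)<.006)   # ring depth
        if k.sum()<8: continue
        pts.append((a,r[k].min(),r[k].max()))
    p=np.array(pts);m=(p[:,1]+p[:,2])/2
    ok=(p[:,2]-p[:,1]<5.5)&(p[:,1]>r0+.3);p=p[ok];m=m[ok]
    xy=np.c_[c[0]+m*np.cos(p[:,0]),c[1]+m*np.sin(p[:,0])]
    F=lambda v:np.hypot(xy[:,0]-v[0],xy[:,1]-v[1])-v[2]
    r=least_squares(F,[*c,19],loss='soft_l1',f_scale=.3);s=least_squares(lambda v:np.hypot(xy[:,0]-v[0],xy[:,1]-v[1])-18.75,c,loss='soft_l1',f_scale=.3)
    print(f,len(p),'free',r.x.round(2),'fixed r',s.x.round(2),np.abs(F(r.x)).mean().round(2),'width',(p[:,2]-p[:,1]).mean().round(1))
if __name__=='__main__':
    for f in sys.argv[1:]: ringc(f)
E
python3 rad.py pics/wrist3.npz pics/wrist_a.npz
```

```text
pics/wrist3.npz 51 free [24.68 -0.22 19.41] fixed r [25.51 -0.24] 0.16 width 2.9
pics/wrist_a.npz 47 free [24.63 -0.21 19.44] fixed r [25.5  -0.22] 0.15 width 3.1
```

In the tool's units: 12 mm / 750 = 0.016, -3.3 mm / 750 = -0.0044.

Emit:
carry_out --rows "-0.002 -0.0021 0 0 1;-0.0037 -0.0044 0.0053 0 1;-0.0037 -0.0044 0.0107 0 1;-0.0037 -0.0044 0.016 0 1;-0.0037 -0.0044 0.016 0 1;-0.0037 -0.0044 0.016 0 1;-0.0037 -0.0044 0.016 0 1"

```text
time: 7.2
ee_pos: [0.4883, 0.0527, 0.3356]
tool_rot: [[0.986, 0.167, -0.0], [0.167, -0.986, -0.0], [-0.0, -0.0, -1.0]]
contact_force: [-0.7, 0.1, -1.6]
grip_width: 0.0321
grasp_force: 35.5
```

```bash
python3 fit.py b; python3 rad.py pics/wrist_b.npz; python3 - <<'E'
from h import *
o=[]
for n,(v,u) in (('scene',(180,377)),('side',(178,275)),('wrist',(165,318))):
    im=np.load('pics/%s_b.npz'%n)['im'];k=(24,24) if n!='wrist' else (45,45)
    o.append(cv2.resize(np.clip(im[v-k[0]:v+k[0],u-k[1]:u+k[1]]*(1.6 if n!='wrist' else 1.0),0,255).astype(np.uint8),(266,266) if n!='wrist' else (266,266),interpolation=cv2.INTER_CUBIC))
save('b',cv2.resize(np.hstack(o),(798,266)))
E
```

```text
7.2 [0.48833614 0.05274199 0.33560748] [[0.986, 0.1668, -0.0002], [0.1668, -0.986, -0.0], [-0.0002, -0.0, -1.0]] 0.032089823622265756 35.462071895599365 [-0.66417416  0.13624534 -1.55001629]
scene ring 46
  circle mid-width (array([27.26,  0.96, 19.77]), np.float64(1.13))
  plane z,dz/dx,dz/dy [2.6983e+02 3.8000e-02 3.1000e-02]
   stubtop 40 [25.5  0.8] 13.0 mean [ 26.9   2.  276.5] (array([27. ,  1.3]), array([20.1, 23.2]), 44.1)
   hub 134 [30.2  2. ] 24.7 mean [ 36.6   6.  296.2] (array([34.1,  4.3]), array([38. , 47.3]), 26.7)
   pulley 295 [28.1  1. ] 40.7 mean [ 37.5   6.  305.9] (array([29.2,  2.2]), array([78.3, 79. ]), 34.5)
side ring 25
  circle mid-width (array([24.65,  1.21, 19.74]), np.float64(1.24))
  plane z,dz/dx,dz/dy [ 2.71387e+02 -1.02000e-01  3.50000e-02]
   stubtop 24 [27.4  3.4] 12.6 mean [ 26.5   2.2 276. ] (array([27.3,  2.5]), array([24.6, 17.2]), 13.4)
   hub 69 [25.2  4.4] 25.4 mean [ 22.1  12.1 295.8] (array([21.6,  9.1]), array([46.8, 35.7]), 28.7)
   pulley 152 [25.6  2. ] 42.0 mean [ 21.4  13.3 305.7] (array([25.6,  2.6]), array([78.8, 77.3]), 65.1)
wrist ring 445
  circle mid-width (array([24.89, -0.13, 19.57]), np.float64(0.99))
  plane z,dz/dx,dz/dy [2.68717e+02 6.00000e-03 4.00000e-03]
   stubtop 897 [25.6  0.4] 14.3 mean [ 26.    0.5 276.1] (array([25.2,  0.5]), array([27.1, 26.9]), 89.9)
   hub 1090 [25.3  0.4] 24.8 mean [2.83e+01 2.00e-01 2.95e+02] (array([25.6,  0.9]), array([48.2, 49.4]), 63.9)
   pulley 3466 [25.1  0.3] 40.0 mean [ 30.3   0.4 305. ] (array([25.3,  0.4]), array([78.9, 79.6]), 44.1)
pics/wrist_b.npz 49 free [24.57 -0.19 19.47] fixed r [25.45 -0.13] 0.17 width 3.4
```

View pics/b.png

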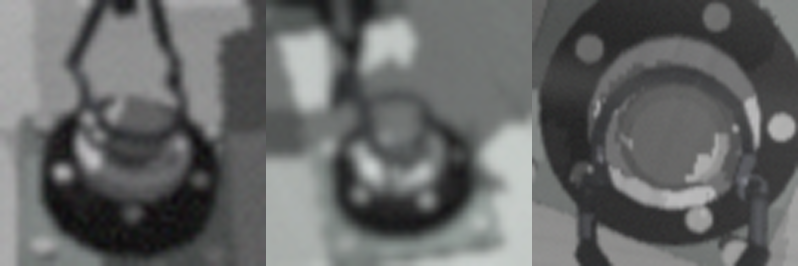

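The ring surrounds the stub top in all three crops. The stub is about 0.5 mm further along +x and +y, so I'll trim that and lower in stages while watching the force.

In the tool's units: 10 mm / 750 = 0.0133, 8 mm / 750 = 0.0107.

Emit:
carry_out --rows "0.0005 0.0007 0 0 1;0.0005 0.0007 0.0027 0 1;0.0005 0.0007 0.0053 0 1;0.0005 0.0007 0.008 0 1;0.0005 0.0007 0.0107 0 1;0.0005 0.0007 0.0133 0 1;0.0005 0.0007 0.0133 0 1;0.0005 0.0007 0.0133 0 1"

```text
time: 8.02
ee_pos: [0.4887, 0.0523, 0.3255]
tool_rot: [[0.986, 0.167, -0.0], [0.167, -0.986, 0.0], [-0.0, -0.0, -1.0]]
contact_force: [0.6, 0.7, -1.6]
grip_width: 0.0323
grasp_force: 35.5
```

```bash
python3 fit.py c; python3 rad.py pics/wrist_c.npz
```

```text
8.0167 [0.48870902 0.05231336 0.32550817] [[0.986, 0.1667, -0.0004], [0.1667, -0.986, 0.0001], [-0.0004, -0.0001, -1.0]] 0.032314212363487346 35.462279319763184 [ 0.62363341  0.7060059  -1.63130134]
scene ring 74
  circle mid-width (array([23.03,  0.67, 20.11]), np.float64(2.76))
  plane z,dz/dx,dz/dy [ 2.70531e+02 -2.60000e-02 -3.00000e-03]
   stubtop 51 [27.5  0.4] 13.7 mean [ 28.4   1.5 266.6] (array([28.2,  1.2]), array([21.1, 26.6]), 68.1)
   hub 115 [28.3  2.2] 25.9 mean [ 36.4   6.2 285.8] (array([31.3,  2.7]), array([43.8, 48.1]), 30.5)
   pulley 279 [28.7  2.1] 42.2 mean [ 37.7   5.8 295.6] (array([28. ,  1.9]), array([79. , 77.8]), 60.2)
side ring 36
  circle mid-width (array([23.35,  0.65, 20.09]), np.float64(1.88))
  plane z,dz/dx,dz/dy [ 2.69838e+02 -1.50000e-02 -1.60000e-02]
   stubtop 28 [27.6  2.2] 15.6 mean [ 26.    3.2 266. ] (array([28.6,  4. ]), array([27.6, 26.4]), 34.2)
   hub 56 [24.5  3.6] 24.5 mean [ 20.8  12.2 285.7] (array([20.1, 10.1]), array([46.8, 32.8]), 30.4)
   pulley 143 [25.5  2.8] 41.2 mean [ 21.5  12.5 295.6] (array([24.5,  3.7]), array([75.3, 76.2]), 31.3)
wrist ring 566
  circle mid-width (array([24.41, -0.09, 19.33]), np.float64(1.8))
  plane z,dz/dx,dz/dy [2.68944e+02 1.50000e-02 4.00000e-03]
   stubtop 984 [27.4  2. ] 16.0 mean [ 26.    0.3 266.1] (array([27.3,  1.9]), array([31.5, 27.9]), 43.4)
   hub 1107 [25.1 -0.1] 24.8 mean [ 28.    0.  284.9] (array([25.2, -0.3]), array([49.1, 48.8]), 33.3)
   pulley 3724 [24.8 -0.3] 40.1 mean [ 3.020e+01 -1.000e-01  2.948e+02] (array([25.2, -0.3]), array([79.5, 79. ]), 51.1)
pics/wrist_c.npz 2 free [25.52 -0.16 19.17] fixed r [25.64 -0.56] 0.0 width 3.2
```

No contact, and the ring is centred on the hub (25.1, −0.1 against 25.0, −0.2). Lowering on.

In the tool's units: 12 mm / 750 = 0.016, 11 mm / 750 = 0.0147.

Emit:
carry_out --rows "0 0 0.0027 0 1;0 0 0.0053 0 1;0 0 0.008 0 1;0 0 0.0107 0 1;0 0 0.0133 0 1;0 0 0.0147 0 1;0 0 0.016 0 1;0 0 0.016 0 1;0 0 0.016 0 1;0 0 0.016 0 1"

```text
time: 9.0
ee_pos: [0.4888, 0.0523, 0.3138]
tool_rot: [[0.986, 0.167, 0.0], [0.167, -0.986, -0.0], [0.0, 0.0, -1.0]]
contact_force: [0.1, -0.5, -1.2]
grip_width: 0.0321
grasp_force: 35.5
```

```bash
python3 fit.py d | grep -v -A4 ^s; python3 - <<'E'
from h import *
o=[]
for n,(v,u) in (('scene',(180,377)),('side',(178,275)),('wrist',(165,318))):
    im=np.load('pics/%s_d.npz'%n)['im'];k=24 if n!='wrist' else 45
    o.append(cv2.resize(np.clip(im[v-k:v+k,u-k:u+k]*(1.6 if n!='wrist' else 1.0),0,255).astype(np.uint8),(266,266),interpolation=cv2.INTER_CUBIC))
save('d',np.hstack(o))
E
```

```text
9.0 [0.48881241 0.05228546 0.31377767] [[0.986, 0.1667, 0.0001], [0.1667, -0.986, -0.0], [0.0001, 0.0001, -1.0]] 0.0320732282489409 35.46176254749298 [ 0.08050919 -0.48317984 -1.18310723]
scene ring 103
  circle mid-width (array([26.46,  0.76, 19.18]), np.float64(2.71))
  plane z,dz/dx,dz/dy [ 2.70889e+02 -3.20000e-02 -7.00000e-03]
   stubtop 53 [28.4  0.5] 14.3 mean [ 27.8   1.  254.9] (array([27.3,  1.3]), array([24.9, 24.3]), 23.8)
   hub 104 [28.8 -0.8] 27.8 mean [ 35.3   5.5 273.8] (array([29.9,  2.7]), array([48.3, 50. ]), 21.2)
   pulley 285 [27.3  0.9] 40.8 mean [ 37.2   4.3 284. ] (array([28. ,  1.1]), array([78.7, 78.6]), 37.9)
side ring 26
  circle mid-width (array([22.49, -2.58, 23.68]), np.float64(2.12))
  plane z,dz/dx,dz/dy [2.67504e+02 1.74000e-01 1.47000e-01]
   stubtop 27 [24.5  2.6] 13.3 mean [ 24.2   2.7 254.2] (array([24.6,  1.7]), array([24.5, 21.3]), 29.9)
   hub 49 [24.6  4. ] 25.0 mean [ 23.4  11.6 274.2] (array([21.4, 10.5]), array([48.7, 34. ]), 21.5)
   pulley 138 [25.5  1.9] 40.7 mean [ 21.    9.2 283.9] (array([25.4,  2.4]), array([75.2, 78.6]), 29.4)
wrist ring 1127
  circle mid-width (array([25.3 , -0.08, 19.66]), np.float64(2.41))
  plane z,dz/dx,dz/dy [2.70992e+02 1.60000e-02 5.00000e-03]
   stubtop 1069 [25.1  0. ] 14.5 mean [2.560e+01 1.000e-01 2.544e+02] (array([25.4, -0. ]), array([26.1, 27.3]), 32.2)
   hub 1195 [24.8 -0.2] 24.9 mean [ 27.9  -0.3 273.2] (array([25.1,  0.1]), array([48.8, 48.9]), 61.6)
   pulley 4044 [24.6 -0.2] 40.0 mean [ 3.010e+01 -2.000e-01  2.831e+02] (array([24.7, -0.3]), array([79.2, 79.4]), 61.2)
```

View pics/d.png

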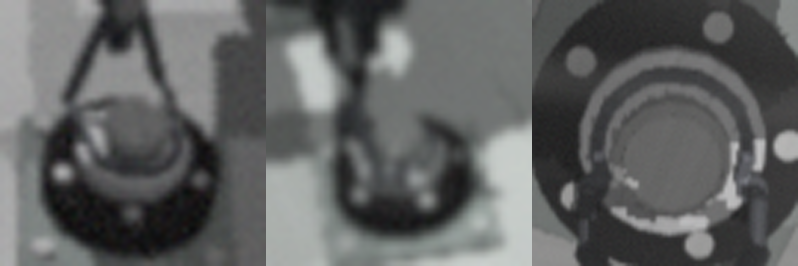

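The ring is level and concentric around the stub at the groove, about 1.5 mm above the hub. Lowering gently the last bit.

In the tool's units: 1.1 mm / 750 = 0.0015, 0.8 mm / 750 = 0.0011.

Emit:
carry_out --rows "0 0 0.0005 0 1;0 0 0.0011 0 1;0 0 0.0015 0 1;0 0 0.0015 0 1;0 0 0.0015 0 1;0 0 0.0015 0 1"

```text
time: 9.65
ee_pos: [0.4888, 0.0523, 0.3126]
tool_rot: [[0.986, 0.167, -0.0], [0.167, -0.986, -0.0], [-0.0, 0.0, -1.0]]
contact_force: [0.8, -0.8, -1.8]
grip_width: 0.0319
grasp_force: 35.5
```

In the tool's units: 0.5 mm / 750 = 0.0007, 0.3 mm / 750 = 0.0004.

Emit:
carry_out --rows "0 0 0.0004 0 1;0 0 0.0007 0 1;0 0 0.0007 0 1;0 0 0.0007 0 1;0 0 0.0007 0 1"

```text
time: 10.07
ee_pos: [0.4888, 0.0523, 0.3124]
tool_rot: [[0.986, 0.167, 0.0], [0.167, -0.986, -0.0], [0.0, 0.0, -1.0]]
contact_force: [-1.3, 0.1, 2.1]
grip_width: 0.0319
grasp_force: 36.1
```

The vertical force changed by about 4 N, so the ring is lying lightly on the hub, still held open. Handing in.

```bash
python3 -c "
from rig import arm
print(arm.sign_off())"
```

```text
the job is handed in; nothing more can be done
None
```

I handed the job in at about 10 s of the 38 s allowed. The ring lies level round the groove of the bare stub, touching the hub at about 4 N, with the handles still squeezed at 36 N; the verdict itself was not shown.

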